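# Snug the screw clamp on the freshly glued wagon roof

### The job

The roof of the cream box wagon has just been glued on. Turn the black wing handle of the clamp it stands in clockwise, seen from above, until the pad meets the roof, then about 25 degrees further so that it is snug but not crushed, and let go. Do not shift the wagon in the clamp, and leave the other clamp with the rust-brown wagon alone.

Things in the scene. Friction and masses are not known exactly. Their poses are not given: they have to be found in the camera images.
- handle_a_grip (a point): Grip point of the cream wagon's clamp: on the handle's vertical turning axis, 146 mm above the worktop, fixed in height. Black wing bar 90 mm long, 14 mm wide, 128 to 156 mm above the worktop; point x along the bar, y across its flat sides, z up. Clockwise from above lowers the pad 6 mm per radian; even friction 0.2 N m; stays where left. First touch comes after 0.23 to 0.92 rad.
- handle_b_end (a point): End of the wing bar on the other, identical clamp, which holds the rust-brown wagon; 45 mm from that handle's axis, 146 mm above the worktop. That clamp is to be left alone.
- pad_a (a joint): How far the sprung round rubber pad (26 mm) of the cream wagon's clamp is pressed back on its spindle, m: 0 hanging free, growing 6 mm per radian of clockwise turning once it bears on the roof. Spring 5 N per mm, stop at 9 mm; 25 degrees past touch gives 2.6 mm, 13 N and 0.08 N m more turning resistance. At the start the pad is 1.4 to 5.5 mm clear of the roof.
- wagon_box_cream: Cream model box wagon with a grey roof, 33 x 136 x 51 mm, about 85 g, standing loose on the clamp's cork packing under the pad, across the clamp's arm. Origin at the centre of its underside, x across, y along its length, z up.
- wagon_box_rust: Rust-brown model box wagon with a grey roof, 33 x 128 x 51 mm, standing loose in the other clamp; a bystander. Origin at the centre of its underside, y along its length, z up.
- clamp_a: Blue screw clamp holding the cream wagon, fixed. Origin on the worktop under the handle's axis, x towards its column, z up. Its arm tops out at 118 mm with a 24 mm wide collar up to the bar: keep fingertips above 122 mm. The twin clamp's axis is at least 140 mm away; which is on the left varies. A rafter comes down to z = 0.6 near x 0.35, y -0.5: pass wrist and elbow under or round it.

How it is judged:
By the outcome, as a careful person would: the job done as asked, in the order asked, and still so for the second after the job is handed in, with the robot touching nothing.
It also fails if it takes over 42 s, if anything falls off the work surface, if the arm or the gripper's body presses on something with over 40 N, if the wrist force passes 120 N, or if a joint passes its speed limit or range.

### The arm

A 6-joint arm with a two-finger parallel gripper is mounted at the origin on a cart in front of the work surface, level with it; the furniture and walls round the work are solid. World frame = base frame: x ahead of the robot, y to its left, z up, the work surface at z = 0. Lengths are in mm, angles in degrees, forces in N, time in s.
With the tool pointing down it reaches from about 300 to 850 mm from the base axis. Payload 4.2 kg.
Tool frame: the origin (TCP) lies on the centre line of the jaws, within the pads' length; the fingertips stand 11 mm ahead of it and the grasp point (between the pads) lies 8 mm behind it; z points along the fingers, y is the line along which they close (so a half turn about z gives the same grasp; the last joint's range is limited). The gripper opens to 91 mm and grips with 3 to 60 N. Pads are 32 mm wide; open, the fingers measure 118 mm over their backs; the gripper's body (76 mm by 178 mm) begins 60 mm behind the grasp point.
Start: joints at [62.968, 18.312, 89.639, -0, 72.044, -1.146], TCP at [251.041, 517.321, 224.976] pointing down, gripper open.
Joint ranges: [-177.97, 177.97], [-48.28, 115.42], [12.27, 149.76], [-77.06, 257.06], [2.81, 150.46], [-146.56, 146.56]. Speed limits (degrees/s): [147.25, 147.25, 180, 180, 180, 180].

### API

Orientations are given as [roll, pitch, yaw] about the fixed x, y, z axes, in that order (R = Rz(yaw) Ry(pitch) Rx(roll)).
In Python, from workcell import env, grab_frame, camera_model, models gives the robot as it stands.
- The arm moves only by the shell command python3 -m crank 'ROWS' [FORCE]. ROWS is text: rows parted by semicolons, each of 7 numbers parted by spaces: the closure, from -1 (fully open) to 1 (shut), so that 0 is half open, then the shift along the tool's x, y, z in mm, then the turn, a rotation vector about the tool's x, y, z in degrees. A call has 1 to 10 rows; each row shifts and turns the commanded pose from where the row before left it, along the tool's axes as they then stand; what a row does not reach is not made up. A row lasts 1/8 s, in which the tool goes at most 62.5 mm and 10.7 degrees, less where a joint would pass 70% of its speed; a pose out of reach is approached as far as the arm can. A call is refused whole if a number of a shift passes 62.5 or a number of a turn 10.7, either way. A call with a gripper value outside its range is refused whole. The fingers move at their own pace and stop on an object; FORCE is the grip in N (left out, the last holds). Time passes only in rows, so rows that do not move let the fingers close. It gives the time, the measured TCP pose, the force, the opening and the grip force at its end, in the units of the state.
- env.state(): the state, without advancing time (a new reading comes with each control period).
- grab_frame(name): name is "scene" or "side" or "wrist"; returns the picture (384x512x3 uint8, blue, green, red); there is no depth.
- camera_model(name): a dict with "K" (3x3 intrinsics, pixels), "k1" (the pictures are not rectified: a ray, as slopes to the right and down, at radius r is drawn at 1 + k1 r^2 times it, then the intrinsics apply), "R" (3x3) and "t" (3): a world point X has camera coordinates R X + t; the wrist camera has in their place "mount" (4x4, takes a point from camera to tool coordinates, whose origin is the TCP and whose axes are the flange's). Camera axes: x right, y down, z forward; pixel columns grow to the right and rows downward; lengths in mm; the calibration is good to about 2 mm. A picture is of the moment at which its call begins: read the wrist's pose just before it. camera_model takes no time and is no camera call.
- env.job_done(): hands the job in; it is judged then, once.
Trained networks look in the newest picture that a camera, given by its name, has taken for a name from the list of things; names that differ only in an ending like _2 or _b are one class to them, and where a whole thing is asked for, a point or a joint stands for the part that bears it (a point fixed in the world has none). Each returns a list of dicts, best first, with "p" (0 to 1); they miss things now and then, are a little off and sometimes report something else, mostly with a low value. They report only what shows in the picture. A call takes as long as a camera call.
- models.search_frame(name, camera): "point" ([x, y, z] in mm, in world coordinates, good to about 4 mm: the middle of the surface that is visible of it).
The state is a dict: "time_s": time; "qpos": joint angles; "qvel": joint speeds; "effort": joint torques, N m; "ee_pos": TCP position; "ee_rot": TCP orientation; "force": force on the tool from outside, world axes, zero at the start; "torque": the same for the moment, N m; "gripper_width": finger opening in mm; "gripper_force": force on a finger pad.
Only numpy, scipy, OpenCV 4.12 (cv2) and the standard library are available. Lean on these libraries where they do the work, as an engineer would, in place of code of your own. Each camera call takes 0.05 s, during which the arm holds its last target. There are 200 camera calls.

## Working session

There is one attempt and no reset: what is moved stays moved. The work goes in short steps, Python scripts to look and compute and a shell command to move; the robot and the scene stay as the last step left them, time stands still between calls to the robot, and variables do not carry over. Pictures are saved under pics/ and viewed, at most 10 in all, crops included, and the job is handed in when it is done.

```bash
mkdir -p pics; ls; python3 - <<'E'
from workcell import env, grab_frame, camera_model, models
import cv2,numpy as np
s=env.state();print(s)
a=grab_frame("scene");b=grab_frame("side")
cv2.imwrite("pics/a.png",a);cv2.imwrite("pics/b.png",b)
for c in("scene","side"):
  for n in("handle_a_grip","handle_b_end","wagon_box_cream","wagon_box_rust","clamp_a","pad_a"):
    print(c,n,[(np.round(d["point"]).tolist(),round(d["p"],2)) for d in models.search_frame(n,c)[:3]])
print(camera_model("wrist"))
E
```

```text
pics
{'time_s': 0.0, 'qpos': array([ 6.29671671e+01,  1.83478960e+01,  8.97068630e+01,  1.03387825e-03,
        7.20418921e+01, -1.14497064e+00]), 'qvel': array([ 0.02628936, -0.05667307,  0.0317847 , -0.04783951, -0.08445774,
        0.03919005]), 'effort': array([ 1.66854628e-03, -4.12458086e+01, -2.31974638e+01,  7.28187687e-02,
        4.52634471e-02, -1.35810883e-04]), 'ee_pos': array([250.81674158, 516.87374405, 224.15469813]), 'ee_rot': array([-1.79903388e+02, -2.91407264e-03,  1.54111816e+02]), 'force': array([0.06941256, 0.34947922, 0.56778013]), 'torque': array([ 0.03729064,  0.0930675 , -0.00674216]), 'gripper_force': 0.0, 'gripper_width': 91.24997636653467}
scene handle_a_grip [([431.0, -171.0, 143.0], 0.62)]
scene handle_b_end [([522.0, 33.0, 145.0], 0.57)]
scene wagon_box_cream [([404.0, -207.0, 59.0], 0.91)]
scene wagon_box_rust [([525.0, 31.0, 65.0], 0.71)]
scene clamp_a [([443.0, -190.0, 109.0], 0.68)]
scene pad_a []
side handle_a_grip [([433.0, -159.0, 149.0], 0.79)]
side handle_b_end [([522.0, 54.0, 145.0], 0.74)]
side wagon_box_cream [([428.0, -153.0, 59.0], 0.57)]
side wagon_box_rust [([532.0, 67.0, 62.0], 0.62)]
side clamp_a [([439.0, -162.0, 108.0], 0.88)]
side pad_a [([433.0, -162.0, 149.0], 0.72)]
{'K': array([[265.63506382,   0.        , 258.14502467],
       [  0.        , 265.63506382, 192.63831274],
       [  0.        ,   0.        ,   1.        ]]), 'k1': 0.015015673179178759, 'mount': array([[ 1.82355329e-04, -9.66597315e-01, -2.56299821e-01,
         7.28390114e+01],
       [ 9.99999930e-01,  9.24789598e-05,  3.62721290e-04,
        -3.28874040e-01],
       [-3.26903084e-04, -2.56299869e-01,  9.66597264e-01,
        -1.59829226e+02],
       [ 0.00000000e+00,  0.00000000e+00,  0.00000000e+00,
         1.00000000e+00]])}
```

View pics/a.png

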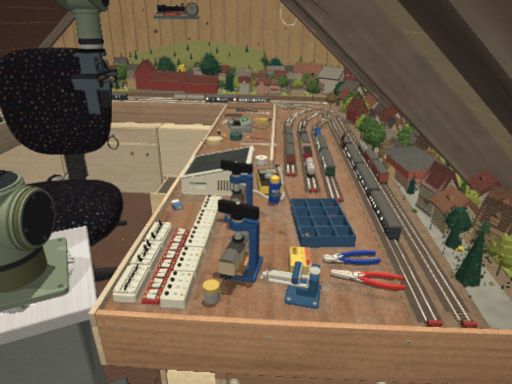

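View pics/b.png

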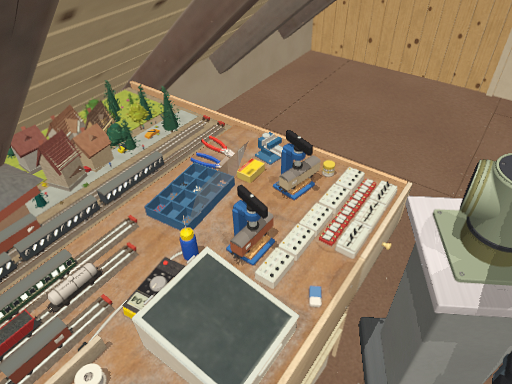

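```bash
cat > h.py <<'E'
import numpy as np,cv2
from workcell import env, grab_frame, camera_model, models
from scipy.spatial.transform import Rotation as Ro
def bp(name,uv,z,st=None):
    m=camera_model(name);K=m["K"]
    a=(np.array(uv,float)-[K[0,2],K[1,2]])/[K[0,0],K[1,1]]
    s=a.copy()
    for _ in range(8): s=a/(1+m["k1"]*(s@s))
    r=np.array([*s,1])
    if name=="wrist":
        R=Ro.from_euler("xyz",st["ee_rot"],degrees=True).as_matrix();M=m["mount"]
        d=R@M[:3,:3]@r;c=R@M[:3,3]+st["ee_pos"]
    else:
        d=m["R"].T@r;c=-m["R"].T@m["t"]
    return c+d*(z-c[2])/d[2]
def shift(dxyz,st):  # world shift -> tool axes
    return Ro.from_euler("xyz",st["ee_rot"],degrees=True).as_matrix().T@np.array(dxyz)
E
python3 - <<'E'
from h import *
for n,f,(u,v) in(("scene","a",(240,225)),("side","b",(288,160))):
    im=cv2.imread(f"pics/{f}.png")[v-50:v+60,u-60:u+60]
    cv2.imwrite(f"pics/{f}c.png",cv2.resize(im,None,fx=5,fy=5,interpolation=cv2.INTER_CUBIC))
for n,l in(("scene",((220,203),(258,209))),("side",((288,131),(311,147)))):
    p,q=[bp(n,x,150) for x in l];d=q-p;print(n,p.round(),q.round(),np.degrees(np.arctan2(d[1],d[0])))
E
```

```text
scene [ 403. -149.  150.] [ 460. -203.  150.] -43.508943590495875
side [ 459. -202.  150.] [ 405. -138.  150.] 130.7147891673174
```

```bash
python3 -m crank '-1 -40 -46 0 0 0 0;-1 -40 -46 0 0 0 0;-1 -40 -46 0 0 0 0;-1 -40 -46 0 0 0 0;-1 -40 -46 0 0 0 0;-1 -40 -46 0 0 0 0;-1 -40 -46 0 0 0 0;-1 -40 -46 0 0 0 0'
```

```text
time_s: 1.7
ee_pos: [378.6, 44.7, 225.4]
ee_rot: [179.9, 0.1, 154.1]
force: [2.0, 0.5, 0.1]
gripper_width: 91.4
gripper_force: 0.0
```

```bash
python3 -m crank '-1 -35 -42.5 0 0 0 0;-1 -35 -42.5 0 0 0 0;-1 -35 -42.5 0 0 0 0;-1 -35 -42.5 0 0 0 0;-1 0 0 0 0 0 10;-1 0 0 0 0 0 10;-1 0 0 0 0 0 0' && python3 - <<'E'
from h import *
s=env.state();print(s["ee_pos"],s["ee_rot"],s["qpos"].round())
im=grab_frame("wrist");cv2.imwrite("pics/w1.png",im)
for n in("handle_a_grip","clamp_a","wagon_box_cream"):print(n,[(np.round(d["point"]).tolist(),round(d["p"],2)) for d in models.search_frame(n,"wrist")[:3]])
E
```

```text
time_s: 2.58
ee_pos: [430.0, -167.7, 224.9]
ee_rot: [180.0, 0.0, 134.2]
force: [0.0, -0.5, 0.2]
gripper_width: 91.5
gripper_force: 0.0
[ 429.96238581 -167.71405565  224.93858913] [1.79993605e+02 7.08104849e-04 1.34207513e+02] [-23.   8. 104.   0.  68. -67.]
handle_a_grip [([430.0, -163.0, 153.0], 0.8)]
clamp_a [([435.0, -166.0, 130.0], 0.57)]
wagon_box_cream [([413.0, -176.0, 67.0], 0.77)]
```

View pics/w1.png

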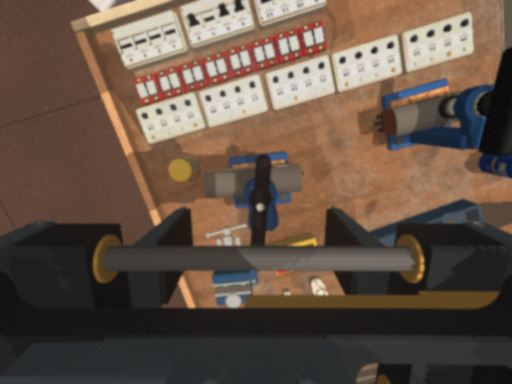

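```bash
python3 - <<'E'
from h import *
s=env.state();im=cv2.imread("pics/w1.png")
h=bp("wrist",(260.5,207),156,s);print(h)
g=im.max(2)[150:242,246:276]; 
for v in range(152,246,6):
    r=np.where(im[v,240:285].max(1)<60)[0]+240
    if len(r): 
        p=bp("wrist",((r[0]+r[-1])/2,v),156,s); print(v,r[0],r[-1],p.round(1))
E
```

```text
[ 432.22827167 -167.18883228  156.        ]
158 257 268 [ 402.5 -134.3  156. ]
164 257 269 [ 406.4 -137.7  156. ]
170 255 269 [ 409.5 -142.1  156. ]
176 254 269 [ 412.9 -146.2  156. ]
182 247 270 [ 414.8 -151.9  156. ]
188 253 269 [ 420.2 -154.2  156. ]
194 249 271 [ 423.4 -158.8  156. ]
200 240 271 [ 424.4 -165.6  156. ]
206 252 268 [ 431.2 -166.8  156. ]
212 252 267 [ 434.9 -171.2  156. ]
218 251 266 [ 438.3 -176.   156. ]
224 252 266 [ 442.7 -179.9  156. ]
230 252 265 [ 446.5 -184.5  156. ]
236 252 263 [ 450.  -189.4  156. ]
242 252 263 [ 454.3 -193.8  156. ]
```

```bash
python3 -m crank '-1 -1 1.3 40 0 0 3;-1 0 0 40 0 0 0;-1 0 0 7 0 0 0;-0.2 0 0 0 0 0 0;0.3 0 0 0 0 0 0;0.5 0 0 0 0 0 0' 40 && python3 - <<'E'
from h import *
s=env.state();print(s["force"],s["torque"])
im=grab_frame("wrist");cv2.imwrite("pics/w2.png",im)
E
```

```text
time_s: 3.52
ee_pos: [432.4, -167.6, 139.1]
ee_rot: [179.9, 0.1, 131.1]
force: [-0.2, -0.5, 0.2]
gripper_width: 64.2
gripper_force: 0.0
[-0.15531471 -0.4699061   0.21988561] [ 0.02070183  0.0076737  -0.00392394]
```

View pics/w2.png

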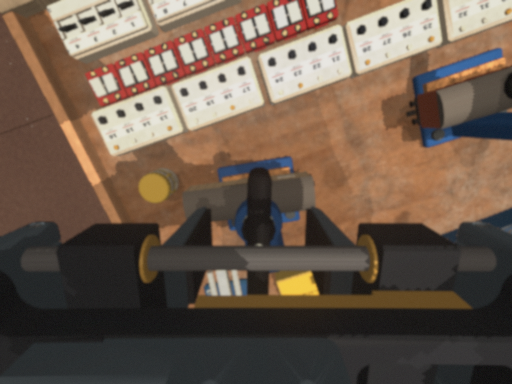

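The bar runs vertically at column ~259, midway between the fingers (about 205 and 310) and parallel to them. Time to close.

```bash
cat > r.py <<'E'
from h import *
s=env.state();print("yaw",s["ee_rot"][2].round(2),"F",s["force"].round(2),"T",s["torque"].round(3),"q6",s["qpos"][5].round(1))
E
python3 -m crank '1 0 0 0 0 0 0;1 0 0 0 0 0 0;1 0 0 0 0 0 0;1 0 0 0 0 0 0;1 0 0 0 0 0 0;1 0 0 0 0 0 0;1 0 0 0 0 0 0' 40; python3 r.py; python3 -m crank '1 0 0 0 0 0 2;1 0 0 0 0 0 2' ; python3 r.py;python3 -m crank '1 0 0 0 0 0 2;1 0 0 0 0 0 2' ; python3 r.py
```

```text
time_s: 4.45
ee_pos: [431.9, -167.2, 137.9]
ee_rot: [180.0, -0.0, 131.1]
force: [2.2, 2.3, -0.1]
gripper_width: 20.7
gripper_force: 40.0
yaw 131.1 F [ 2.18  2.33 -0.05] T [ 0.345 -0.267 -0.006] q6 -63.7
time_s: 4.7
ee_pos: [431.9, -167.1, 137.9]
ee_rot: [180.0, -0.0, 127.0]
force: [1.7, 2.5, -0.4]
gripper_width: 21.1
gripper_force: 40.0
yaw 126.99 F [ 1.73  2.45 -0.35] T [ 0.455 -0.485  0.204] q6 -59.6
time_s: 4.95
ee_pos: [431.9, -167.1, 137.9]
ee_rot: [180.0, -0.0, 123.0]
force: [3.8, 4.0, -1.6]
gripper_width: 21.2
gripper_force: 40.0
yaw 122.97 F [ 3.79  3.98 -1.55] T [ 0.592 -0.583  0.182] q6 -55.6
```

```bash
python3 - <<'E'
from h import *
im=grab_frame("wrist");cv2.imwrite("pics/w3.png",cv2.resize(im[140:320,150:370],None,fx=3,fy=3,interpolation=cv2.INTER_CUBIC))
E
```

```text
(no output)
```

View pics/w3.png

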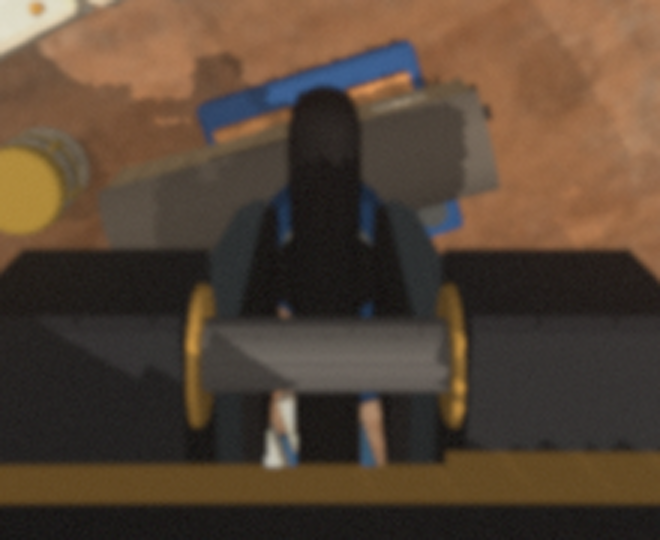

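The bar has stayed aligned with the hand after 8° (vertical at column ~258), so the handle turns with it. I'll carry on in steps, reading the torque.

```bash
R='1 0 0 0 0 0 2;1 0 0 0 0 0 2'
python3 r.py
python3 -m crank '1 0 0 0 0 0 2;1 0 0 0 0 0 2' >/dev/null; python3 r.py
python3 -m crank '1 0 0 0 0 0 2;1 0 0 0 0 0 2' >/dev/null; python3 r.py
python3 -m crank '1 0 0 0 0 0 2;1 0 0 0 0 0 2' >/dev/null; python3 r.py
python3 -m crank '1 0 0 0 0 0 2;1 0 0 0 0 0 2' >/dev/null; python3 r.py
```

```text
yaw 122.93 F [ 3.22  3.51 -0.84] T [ 0.628 -0.549  0.123] q6 -55.6
yaw 118.99 F [ 3.5   3.01 -1.25] T [ 0.757 -0.616  0.197] q6 -51.6
yaw 114.99 F [ 3.31  3.33 -1.26] T [ 0.678 -0.684  0.231] q6 -47.6
yaw 110.99 F [ 4.05  3.84 -1.81] T [ 0.753 -0.668  0.173] q6 -43.6
yaw 106.98 F [ 4.42  4.1  -0.85] T [ 0.722 -0.707  0.181] q6 -39.6
```

```bash
sed -i 's/"q6".*/"e6",s["effort"][5].round(4),"q6",s["qpos"][5].round(2))/' r.py; python3 - <<'E'
from h import *
for i in range(4):
    s=env.state();print(s["torque"][2].round(3),s["effort"][5].round(4));grab_frame("wrist")
E
python3 -m crank '1 0 0 0 0 0 2;1 0 0 0 0 0 2' >/dev/null; python3 r.py
python3 -m crank '1 0 0 0 0 0 2' >/dev/null; python3 r.py
python3 -m crank '1 0 0 0 0 0 2' >/dev/null; python3 r.py
```

```text
0.181 -0.0265
0.175 0.2296
0.13 0.2398
0.195 0.1624
yaw 102.98 F [ 4.22  4.67 -2.35] T [ 0.702 -0.73   0.188] e6 -0.0272 q6 -35.62
yaw 100.98 F [ 4.22  4.91 -1.88] T [ 0.738 -0.666  0.244] e6 -0.0267 q6 -33.62
yaw 98.98 F [ 4.34  3.04 -0.69] T [ 0.749 -0.75   0.217] e6 -0.0234 q6 -31.62
```

```bash

python3 -m crank '1 0 0 0 0 0 2' >/dev/null; python3 r.py
python3 -m crank '1 0 0 0 0 0 2' >/dev/null; python3 r.py
python3 -m crank '1 0 0 0 0 0 2' >/dev/null; python3 r.py
python3 -m crank '1 0 0 0 0 0 2' >/dev/null; python3 r.py
python3 -m crank '1 0 0 0 0 0 2' >/dev/null; python3 r.py
```

```text
yaw 96.98 F [ 5.01  4.25 -2.27] T [ 0.708 -0.766  0.17 ] e6 -0.0177 q6 -29.62
yaw 94.98 F [ 3.56  3.7  -2.39] T [ 0.738 -0.778  0.231] e6 -0.0118 q6 -27.62
yaw 92.98 F [ 4.41  4.31 -2.3 ] T [ 0.773 -0.725  0.168] e6 -0.0061 q6 -25.63
yaw 90.98 F [ 3.1   4.66 -1.5 ] T [ 0.754 -0.715  0.206] e6 -0.0003 q6 -23.62
yaw 88.99 F [ 3.65  4.36 -2.25] T [ 0.763 -0.764  0.244] e6 0.0055 q6 -21.63
```

Joint 6 effort was flat until yaw ≈ 100.1 and then rose steadily at about 0.003 N m per degree. I take that as touch, so the target is yaw ≈ 75, 14° further.

```bash

python3 -m crank '1 0 0 0 0 0 2;1 0 0 0 0 0 2;1 0 0 0 0 0 2;1 0 0 0 0 0 2;1 0 0 0 0 0 2;1 0 0 0 0 0 2;1 0 0 0 0 0 2'; python3 r.py
python3 -m crank '1 0 0 0 0 0 0;0.4 0 0 0 0 0 0;0 0 0 0 0 0 0;-0.4 0 0 0 0 0 0;-0.4 0 0 0 0 0 0;-0.4 0 0 0 0 0 0;-0.4 0 0 0 0 0 0'; python3 r.py
python3 - <<'E'
from h import *
im=grab_frame("wrist");cv2.imwrite("pics/w4.png",im)
E
```

```text
time_s: 8.2
ee_pos: [432.4, -167.1, 137.9]
ee_rot: [179.9, -0.1, 75.0]
force: [5.0, 3.5, -3.5]
gripper_width: 21.0
gripper_force: 40.0
yaw 74.99 F [ 4.96  3.49 -3.54] T [ 0.697 -0.826  0.266] e6 0.0459 q6 -7.63
time_s: 9.07
ee_pos: [431.6, -167.4, 137.9]
ee_rot: [-180.0, 0.0, 75.1]
force: [-0.1, -0.6, 0.1]
gripper_width: 63.6
gripper_force: 0.0
yaw 75.11 F [-0.11 -0.65  0.1 ] T [-0.112  0.009 -0.038] e6 0.0005 q6 -7.73
```

View pics/w4.png

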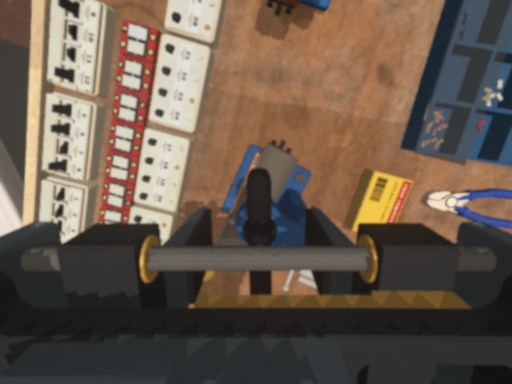

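The fingers are open and the bar is still aligned with the hand (column ~259), so the handle stayed where it was left. I'll retreat upwards.

```bash

python3 -m crank '-0.6 0 0 -20 0 0 0;-0.6 0 0 -40 0 0 0;-0.6 0 0 -40 0 0 0;-0.6 0 0 0 0 0 0;-0.6 0 0 0 0 0 0'
python3 - <<'E'
from h import *
im=grab_frame("side");a=cv2.imread("pics/b.png")
f=lambda i:cv2.resize(i[110:220,250:340],None,fx=4,fy=4,interpolation=cv2.INTER_CUBIC)
cv2.imwrite("pics/s2.png",np.hstack([f(a),f(im)]))
E
```

```text
time_s: 9.75
ee_pos: [431.1, -167.1, 237.3]
ee_rot: [-179.9, -0.0, 75.1]
force: [-0.9, 0.8, -0.4]
gripper_width: 73.0
gripper_force: 0.0
```

View pics/s2.png

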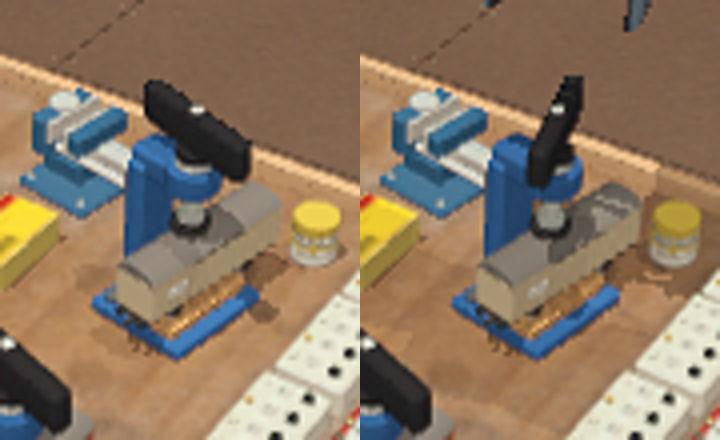

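Before and after, side by side: the handle has turned clockwise, the pad is down on the roof, the wagon has not moved and the gripper is clear.

```bash
python3 -c "
from workcell import env
print(env.job_done())"
```

```text
the job is handed in; nothing more can be done
None
```

The clamp handle was turned clockwise about 31° until the pad touched the roof, then 25° further and released; the wagon did not visibly shift, the other clamp was left alone, and the job is handed in with the gripper clear.

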